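# Close and latch the gate of the robot test pen

### The arm

A 6-joint arm with a two-finger parallel gripper is mounted at the origin on the work surface. World frame = base frame: x ahead of the robot, y to its left, z up, the work surface at z = 0. Lengths are in m, angles in rad, forces in N, time in s.
With the tool pointing down it reaches from about 0.325 to 0.85 m from the base axis. Payload 15.5 kg.
Tool frame: the origin (TCP) lies midway between the tips of the shut fingers; the grasp point (between the pads) lies 19 mm behind it (env.grip_depth is the distance from the TCP to the grasp point, in m); y points along the fingers, z is the direction in which the jaws open and shut, and the axes are right-handed (so a half turn about y gives the same grasp; the last joint's range is limited). The gripper opens to 91 mm and grips with 3 to 60 N. Pads are 32 mm wide; open, the fingers measure 118 mm over their backs; the gripper's body (76 mm by 178 mm) begins 60 mm behind the grasp point.
Start: joints at [1.034, 0.494, 1.345, -0, 1.302, -0.096], TCP at [0.267, 0.565, 0.214] pointing down, gripper open.
Joint ranges: [-2.91, 2.91], [-0.82, 2.16], [0.22, 2.67], [-1.22, 4.37], [0.12, 2.79], [-3.08, 3.08]. Speed limits (rad/s): [1.89, 1.89, 2.57, 3.01, 3.01, 3.01].

### API

Orientations are given as a 3x3 rotation matrix whose columns are the frame's x, y, z axes.
In Python, from workcell import status, grab_frame, camera_model, sign_off, env gives the robot as it stands.
- The arm moves only by the tool drive_tool, never from a script. Its argument "commands" is one flat list of numbers, 7 for each row, row after row: the opening, from 0 (shut) to 1 (fully open), then the shift along the world's x, y, z in m, then the turn, a rotation vector about the world's x, y, z in rad. In form: [fingers, dx, dy, dz, wx, wy, wz, fingers, dx, dy, dz, wx, wy, wz, ...]. A call has 1 to 10 rows; each row shifts and turns the commanded pose from where the row before left it; what a row does not reach is not made up. A row lasts 1/8 s, in which the tool goes at most 62.5 mm and 10.7 degrees, less where a joint would pass 70% of its speed; a pose out of reach is approached as far as the arm can. A call is refused whole if a number of a shift passes 0.0625 or a number of a turn 0.188, either way. A call with a gripper value outside its range is refused whole. The fingers move at their own pace and stop on an object; the grip force is fixed at half the most. Time passes only in rows, so rows that do not move let the fingers close. It gives the time, the measured TCP pose, the force and the opening at its end, in the units of the state.
- status.sense(): the state, without advancing time (a new reading comes with each control period).
- grab_frame(name): name is "side" or "top" or "wrist"; returns the picture (480x640x3 uint8, red, green, blue); there is no depth.
- camera_model(name): a dict with "intrinsics" (3x3 intrinsics, pixels), "rvec" (rotation vector, rad) and "tvec" (3), from world to camera coordinates, as OpenCV has them. Camera axes: x right, y down, z forward; pixel columns grow to the right and rows downward; lengths in m; the calibration is good to about 2 mm. A picture is of the moment at which its call begins: read the wrist's pose just before it. camera_model takes no time and is no camera call; for the wrist camera it gives the pose at the moment of the call.
- sign_off(): hands the job in, once; it reports no verdict.
The state is a dict: "t": time; "joint_positions": joint angles; "joint_vel": joint speeds; "effort": joint torques, N m; "tcp_pos": TCP position; "ee_rot": TCP orientation; "wrist_force": force on the tool from outside, world axes, zero at the start; "wrist_torque": the same for the moment, N m; "gripper_width": opening from 0.0 (shut) to 1.0 (fully open).
Only numpy, scipy, OpenCV 4.12 (cv2) and the standard library are available. Lean on these libraries where they do the work, as an engineer would, in place of code of your own. Each camera call takes 0.05 s, during which the arm holds its last target. There are 200 camera calls.

### The job

The gate of the small wheeled robots' test pen is standing open. Lift its latch bar so that it passes over the catch, swing the gate home against the catch's sprung buffer, and lower the bar into the slot so that the gate is latched with the bar fully down; then let go. Never load the catch with more than 20 N, and leave the rover and the loose parts around the pen where they are.

Things in the scene. Friction and masses are not known exactly. Their poses are not given: they have to be found in the camera images.
- gate (a joint): Plywood gate with aluminium rails, 245 mm long, top at 100 mm, on a vertical hinge. Rad: nominally 0 when shut, growing as it opens towards the robot (clockwise seen from above). Stays where left (friction about 0.1 N m); stops at -0.11. Latched, it reads within 0.06 of 0, depending on where the catch sits.
- gate_hinge (a point): Point on the gate's vertical hinge axis at the bar's height, 150 mm above the table. Its axes turn with the gate: -y runs from the hinge along the gate to its free end, x is square to the gate (-x the side it opens to, +x into the pen), z up.
- bar (a joint): Gravity latch bar: steel flat bar 10 mm thick, 20 mm high, 248 mm long, about 0.3 kg, in the gate's plane, 40 mm above its top rail, on a level pin 60 mm from the hinge axis, 150 mm above the table. Rad: 0 fully down (level, on its rest), growing as the free end rises, to 0.5; falls by its weight. From 0.15 it clears the catch's lip; up to 0.25 it still meets the buffer.
- bar_grip (a point): Middle of the bar's rubber sleeve, at mid height, 120 mm from the pin (180 mm from the hinge axis): pinch it here from above. Sleeve 14 mm thick, 60 mm long, 23 mm high; both sides free, 38 mm free below. Axes turn with gate and bar: -y along the bar to its tip, x square to the gate.
- bar_end (a point): Centre of the bar's section where it enters the catch, 210 mm from the pin (270 mm from the hinge axis); the bar ends 18 mm further on. Axes as at the sleeve.
- bracket: Plate on the catch post. Origin: nominal centre of the latched bar's section, 150 mm above the table, 270 mm from the hinge axis; x into the pen square to the shut gate, y to the hinge, z up. The catch (lip, slot, sprung buffer) is clamped in slots on it, up to 14 mm either side of nominal along x; this offset is not measured: find it by feel. Over 20 N bends the catch.
- lip (a point): Nominal (catch up to 14 mm off along x) centre of the top of the catch's square lip, on the side where the gate opens: 24 mm thick, 30 mm long, top 18 mm above the underside of the lowered bar. No ramp: a lowered bar cannot pass. Axes as the bracket.
- buffer_face (a point): Nominal (up to 14 mm off along x) centre of the face of the catch's upright spring buffer, 66 mm high, facing the lip. At rest the slot is 7 mm wide, 3 mm less than the bar: the raised bar must push the buffer back over 3 mm (2 N per mm, 6 mm travel, then solid) and stay pressed while lowered. About 9 N here (13 N at the sleeve) is right. Axes as the bracket.
- rover: Two-wheeled robot car, 150 x 156 x 66 mm, standing inside the pen: leave it alone. Origin under its middle on the table.
- spare_wheel: Spare wheel lying flat beside the pen, diameter 66 mm, 26 mm high: leave it alone. Origin under its centre.
- gear_motor: Gear motor lying beside the pen, 70 x 22 x 19 mm: leave it alone. Origin under its middle.
- screwdriver: Screwdriver lying beside the pen: leave it alone. Origin on the table under it.

How it is judged:
On the way, in this order (a step that is already met when the one before it is completed fails the run):
1. the bar is raised while the gate is still outside the catch (value of joint bar above 0.085 rad and value of joint gate above 0.068 rad), for 0.1 s.
2. the gate is swung home with the bar raised over the lip (value of joint bar above 0.06 rad and value of joint gate below 0.063 rad), for 0.1 s.
At the end, for the whole second after the job is handed in: The gate is home (joint between -0.07 and 0.063 rad) with the bar down in the catch's slot (bar joint below 0.025 rad), both at rest and released; rover, spare wheel, gear motor and screwdriver within 15 mm of where they were (value of joint gate between -0.07 and 0.063 rad and value of joint bar below 0.025 rad and velocity of joint gate between -0.05 and 0.05 rad/s and distance of each of rover, spare_wheel, gear_motor, screwdriver from where it was at the start of the episode below 0.015 m); the robot touches nothing.
It fails at once if the catch or its plate is loaded with more than 20 N (contact force between bracket and anything else above 20 N).
It fails at once if the rover is moved by more than 15 mm (distance of rover from where it was at the start of the episode above 0.015 m).
It fails at once if the spare wheel is moved by more than 15 mm (distance of spare_wheel from where it was at the start of the episode above 0.015 m).
It fails at once if the gear motor is moved by more than 15 mm (distance of gear_motor from where it was at the start of the episode above 0.015 m).
It fails at once if the screwdriver is moved by more than 15 mm (distance of screwdriver from where it was at the start of the episode above 0.015 m).
It also fails if it takes over 59 s, if anything falls off the work surface, if the arm or the gripper's body presses on something with over 40 N, if the wrist force passes 120 N, or if a joint passes its speed limit or range.

## Working session

There is one attempt and no reset: what is moved stays moved. The work goes in short steps, Python scripts to look and compute and a tool call to move; the robot and the scene stay as the last step left them, time stands still between calls to the robot, and variables do not carry over. Pictures are saved under pics/ and viewed, about 8 in all and at most 12, crops included, and the job is handed in when it is done.

Besides the shell and the picture viewer there is one more tool, called after "Request:" by a JSON object that holds its "method" and its "body". drive_tool: Moves the arm, as the interface text tells. Its arguments: {"type":"object","properties":{"commands":{"type":"array","items":{"type":"number"}}},"required":["commands"]}

```bash
mkdir -p pics
python3 - <<'E'
from workcell import status, grab_frame, camera_model, env
import cv2
for n in ("top","side"):
    cv2.imwrite(f"pics/{n}0.png",grab_frame(n)[:,:,::-1]); m=camera_model(n); print(n,m)
s=status.sense(); print(s['t'],s['tcp_pos'],s['ee_rot'],s['wrist_force'],s['gripper_width'])
E
```

```text
top {'intrinsics': array([[618.09576738,   0.        , 316.72702182],
       [  0.        , 618.09576738, 238.47580299],
       [  0.        ,   0.        ,   1.        ]]), 'rvec': array([ 2.13326756, -2.14303159,  0.15322949]), 'tvec': array([-1.72797928e-04,  6.40189613e-01,  1.49516781e+00])}
side {'intrinsics': array([[585.30516457,   0.        , 319.53595573],
       [  0.        , 585.30516457, 235.74878448],
       [  0.        ,   0.        ,   1.        ]]), 'rvec': array([ 0.53603572, -2.69823918,  1.12941351]), 'tvec': array([0.58414256, 0.28472022, 0.96338982])}
0.1 [0.26649157 0.56496868 0.21338613] [[ 9.04401058e-01 -5.46933962e-04  4.26683052e-01]
 [-4.26683394e-01 -9.50716005e-04  9.04400563e-01]
 [-8.89929759e-05 -9.99999399e-01 -1.09319620e-03]] [ 0.26630417 -0.46403561 -0.28725559] 0.9969000847634344
```

View pics/top0.png

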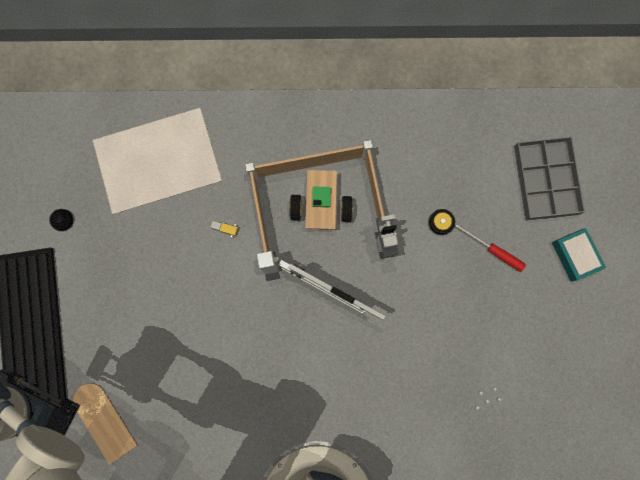

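View pics/side0.png

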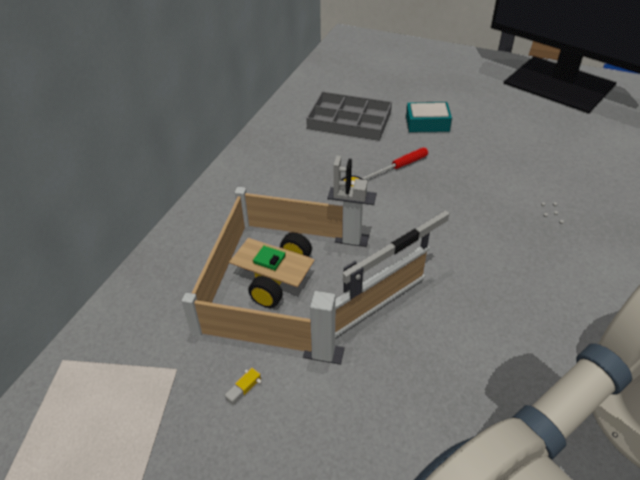

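The top view shows the hinge post near (265,262), the gate and bar running to (383,317) with the sleeve near (343,296), and the catch near (388,232). The side view agrees: the catch has a buffer upright at the far side. I'll enlarge the top view.

```bash
python3 - <<'E'
import cv2
i=cv2.imread("pics/top0.png")[205:330,245:415]
cv2.imwrite("pics/crop0.png",cv2.resize(i,None,fx=4.7,fy=4.7,interpolation=cv2.INTER_CUBIC))
E
cat > h.py <<'E'
import numpy as np,cv2
from workcell import *
def ray(n,u,v,z):
    m=camera_model(n);R=cv2.Rodrigues(m['rvec'])[0];t=m['tvec']
    d=R.T@np.linalg.solve(m['intrinsics'],[u,v,1.]);c=-R.T@t
    return c+d*(z-c[2])/d[2]
def proj(n,P):
    m=camera_model(n);return cv2.projectPoints(np.array(P,float).reshape(-1,3),m['rvec'],m['tvec'],m['intrinsics'],None)[0][:,0]
E
```

```text
(no output)
```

View pics/crop0.png

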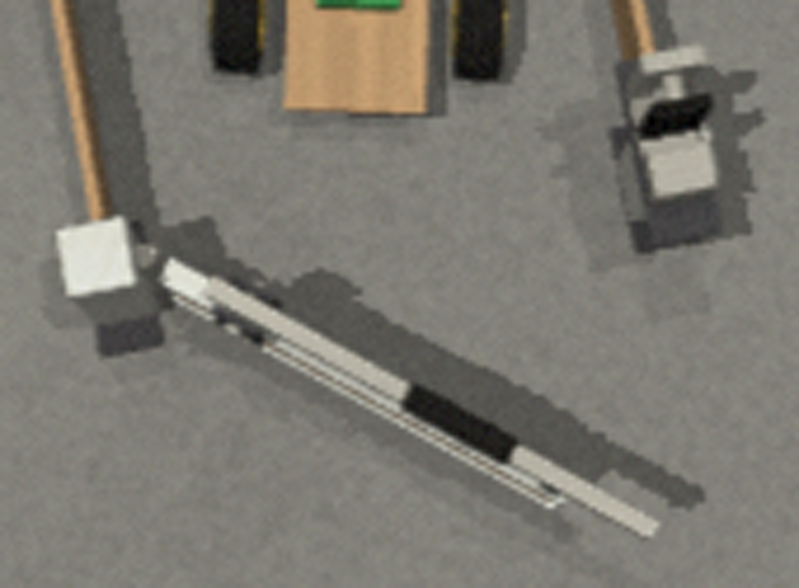

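Run:
```python
from h import *
P=lambda x,y,z:ray("top",245+x/4.7,205+y/4.7,z)
tip=P(653,530,.16);st=P(210,288,.16);sl=P(460,424,.1615)
d=(tip-st)[:2];L=np.linalg.norm(d);d/=L;h=st[:2]-0.04*d
print("len",L,"d",d,"ang",np.degrees(np.arctan2(d[1],d[0])),"hinge",h,tip[:2]-.288*d,"sleeve",sl,h+.18*d,np.linalg.norm(sl[:2]-h))
lip=P(681,167,.158);print("lip",lip,np.linalg.norm(lip[:2]-h))
for q in [(643,142),(712,136),(718,186),(653,196)]: print(P(*q,.158)[:2])
# post tops
print("post",P(97,257,.15)[:2])
print(proj("side",[[*h,.15],[*(h+.18*d),.15],[*(h+.288*d),.16],lip]))
```

```text
len 0.2448228018202696 d [-0.48370398 -0.87523166] ang -118.92759570935436 hinge [0.57809293 0.09342004] [0.57962975 0.09620083] sleeve [ 0.49169236 -0.06320413  0.1615    ] [ 0.49102621 -0.06412166] 0.1788747870925895
lip [ 0.61772454 -0.17344659  0.158     ] 0.26979337325879615
[ 0.63029277 -0.15499169]
[ 0.6331082  -0.18906141]
[ 0.60817614 -0.19142771]
[ 0.60337345 -0.15937386]
post [0.57548151 0.11483017]
[[327.35046797 288.64790093]
 [406.2167729  240.01577788]
 [448.85522356 210.17755268]
 [360.38146078 183.46167702]]
```

Request:
{"method": "drive_tool", "body": {"commands": [1,0.02,-0.055,0.002,0,0,-0.16,1,0.02,-0.055,0.002,0,0,-0.16,1,0.02,-0.055,0.002,0,0,-0.16,1,0.02,-0.055,0.002,0,0,-0.16,1,0.02,-0.055,0.002,0,0,-0.16,1,0.02,-0.055,0.002,0,0,-0.16,1,0.02,-0.055,0.002,0,0,-0.16,1,0.02,-0.055,0.002,0,0,-0.16,1,0.02,-0.055,0.002,0,0,-0.16,1,0.02,-0.055,0.002,0,0,-0.16]}}

```text
t: 1.35
tcp_pos: [0.4669, 0.0133, 0.234]
ee_rot: [[-0.458, -0.0, 0.889], [-0.889, 0.0, -0.458], [-0.0, -1.0, -0.0]]
wrist_force: [1.2, 0.2, -0.2]
gripper_width: 0.999
```

Request:
{"method": "drive_tool", "body": {"commands": [1,0.012,-0.038,0,0,0,-0.03,1,0.012,-0.038,0,0,0,0,1,0,0,0,0,0,0,1,0,0,0,0,0,0]}}

```text
t: 1.85
tcp_pos: [0.4902, -0.0604, 0.2336]
ee_rot: [[-0.48, -0.001, 0.877], [-0.877, 0.0, -0.48], [0.0, -1.0, -0.001]]
wrist_force: [0.2, -0.5, -0.2]
gripper_width: 0.996
```

Run:
```python
from h import *
s=status.sense();print(s['tcp_pos'],s['ee_rot'][:,2],s['wrist_force'],s['joint_positions'])
cv2.imwrite("pics/w1.png",grab_frame("wrist")[:,:,::-1])
d=np.array([-.4837,-.8752]);h=np.array([.579,.0948])
print(proj("wrist",[[*(h+r*d),.1615] for r in(.15,.18,.21)]+[[*(h+.288*d),.16]]))
```

```text
[ 0.49021527 -0.06036512  0.23364936] [ 0.87740926 -0.47974175 -0.00091938] [ 0.17510072 -0.46812332 -0.21035519] [-2.43647583e-01  2.88562636e-01  1.63177062e+00  2.39338088e-04
  1.22215089e+00  2.56631131e-01]
[[326.18533563 205.25721598]
 [325.80322555 254.28581879]
 [325.44325417 300.47380031]
 [324.58136107 407.46907152]]
```

View pics/w1.png

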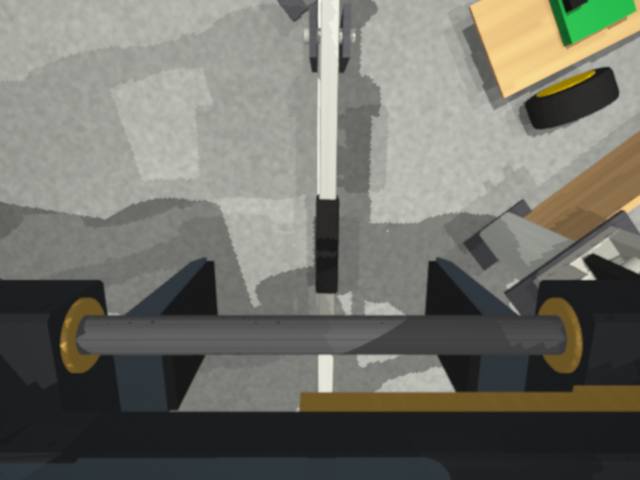

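The wrist picture shows the sleeve at rows 199–291, centred on column 327. That is within 1 mm across the jaws and about 5 mm along of what I predicted, so I'll descend and close.

Request:
{"method": "drive_tool", "body": {"commands": [1,0,0,-0.035,0,0,0,1,0,0,-0.035,0,0,0,1,0,0,-0.032,0,0,0,1,0,0,0,0,0,0,0,0,0,0,0,0,0,0,0,0,0,0,0,0,0,0,0,0,0,0,0,0,0,0,0,0,0,0,0,0,0,0,0,0,0]}}

```text
t: 3.02
tcp_pos: [0.4907, -0.0608, 0.1321]
ee_rot: [[-0.479, 0.0, 0.878], [-0.878, -0.0, -0.479], [-0.0, -1.0, 0.0]]
wrist_force: [-0.9, 0.1, -0.9]
gripper_width: 0.481
```

Request:
{"method": "drive_tool", "body": {"commands": [0,0,0,0,0,0,0,0,0,0,0,0,0,0,0,0,0,0,0,0,0,0,0,0,0,0,0,0,0,0,0,0,0,0,0]}}

```text
t: 3.65
tcp_pos: [0.4911, -0.061, 0.132]
ee_rot: [[-0.48, 0.001, 0.877], [-0.877, -0.0, -0.48], [-0.0, -1.0, 0.001]]
wrist_force: [2.8, -2.3, -3.4]
gripper_width: 0.155
```

Request:
{"method": "drive_tool", "body": {"commands": [0,0,0,0.006,-0.0438,0.024,0,0,0,0,0.006,-0.0438,0.024,0,0,0,0,0.006,-0.0438,0.024,0,0,-0.0006,-0.001,0.006,-0.0438,0.024,0,0,0,0,0,0,0,0,0,0,0,0,0,0,0,0,0,0,0,0,0,0]}}

```text
t: 4.53
tcp_pos: [0.4901, -0.0619, 0.1558]
ee_rot: [[-0.47, -0.095, 0.878], [-0.86, -0.174, -0.48], [0.198, -0.98, -0.0]]
wrist_force: [2.9, -3.9, -2.1]
gripper_width: 0.157
```

```bash
cat > arc.py <<'E'
import numpy as np,sys
def arc(h,p,step,n):
    p=np.array(p);v=p-h
    for k in range(n):
        c,s=np.cos(step),np.sin(step);w=np.array([c*v[0]-s*v[1],s*v[0]+c*v[1]]);print(np.round(w-v,4),np.round(h+w,4));v=w
E
python3 -c "
from arc import *
arc(np.array([.577,.096]),[.4901,-.0619],.05,8)"
```

```text
[ 0.008  -0.0041] [ 0.4981 -0.066 ]
[ 0.0082 -0.0037] [ 0.5063 -0.0698]
[ 0.0084 -0.0033] [ 0.5147 -0.0731]
[ 0.0085 -0.0029] [ 0.5232 -0.076 ]
[ 0.0087 -0.0025] [ 0.5319 -0.0785]
[ 0.0088 -0.002 ] [ 0.5406 -0.0805]
[ 0.0089 -0.0016] [ 0.5495 -0.0821]
[ 0.0089 -0.0012] [ 0.5584 -0.0833]
```

Request:
{"method": "drive_tool", "body": {"commands": [0,0.008,-0.0041,0,0,0,0.05,0,0.0082,-0.0037,0,0,0,0.05,0,0.0084,-0.0033,0,0,0,0.05,0,0.0085,-0.0029,0,0,0,0.05,0,0,0,0,0,0,0,0,0,0,0,0,0,0]}}

```text
t: 5.28
tcp_pos: [0.5231, -0.0767, 0.156]
ee_rot: [[-0.29, -0.059, 0.955], [-0.936, -0.19, -0.296], [0.199, -0.98, 0.0]]
wrist_force: [1.0, -10.4, -0.4]
gripper_width: 0.158
```

```bash
python3 -c "
from arc import *
arc(np.array([.579,.0948]),[.5231,-.0767],.05,11)"
```

```text
[ 0.0086 -0.0026] [ 0.5317 -0.0793]
[ 0.0088 -0.0021] [ 0.5405 -0.0814]
[ 0.0089 -0.0017] [ 0.5494 -0.0831]
[ 0.0089 -0.0013] [ 0.5583 -0.0844]
[ 0.009  -0.0008] [ 0.5673 -0.0852]
[ 0.009  -0.0004] [ 0.5763 -0.0856]
[0.009  0.0001] [ 0.5853 -0.0855]
[0.009  0.0005] [ 0.5943 -0.0849]
[0.009 0.001] [ 0.6033 -0.0839]
[0.0089 0.0014] [ 0.6122 -0.0825]
[0.0088 0.0019] [ 0.621  -0.0806]
```

Request:
{"method": "drive_tool", "body": {"commands": [0,0.0086,-0.0032,0,0,0,0.05,0,0.0088,-0.0021,0,0,0,0.05,0,0.0089,-0.0017,0,0,0,0.05,0,0.0089,-0.0013,0,0,0,0.05,0,0.009,-0.0008,0,0,0,0.05,0,0.009,-0.0004,0,0,0,0.05,0,0,0,0,0,0,0,0,0,0,0,0,0,0]}}

```text
t: 6.28
tcp_pos: [0.5769, -0.0861, 0.1561]
ee_rot: [[-0.0, 0.001, 1.0], [-0.98, -0.199, -0.0], [0.199, -0.98, 0.001]]
wrist_force: [5.0, -9.6, -1.4]
gripper_width: 0.156
```

Run:
```python
from h import *
i=grab_frame("side")[:,:,::-1][120:280,270:470]
cv2.imwrite("pics/s1.png",cv2.resize(i,None,fx=3.7,fy=3.7,interpolation=cv2.INTER_CUBIC))
i=grab_frame("top")[:,:,::-1][195:305,255:415]
cv2.imwrite("pics/t1.png",cv2.resize(i,None,fx=5,fy=5,interpolation=cv2.INTER_CUBIC))
```

```text
(no output)
```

View pics/s1.png

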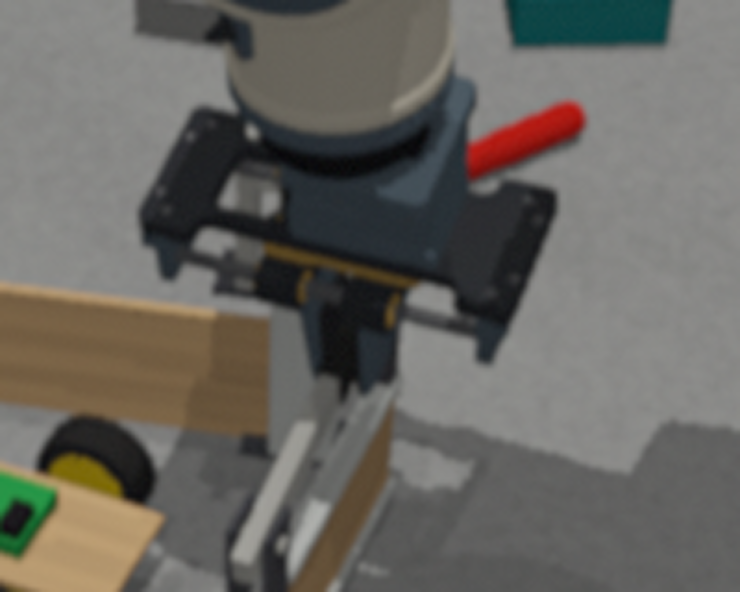

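View pics/t1.png

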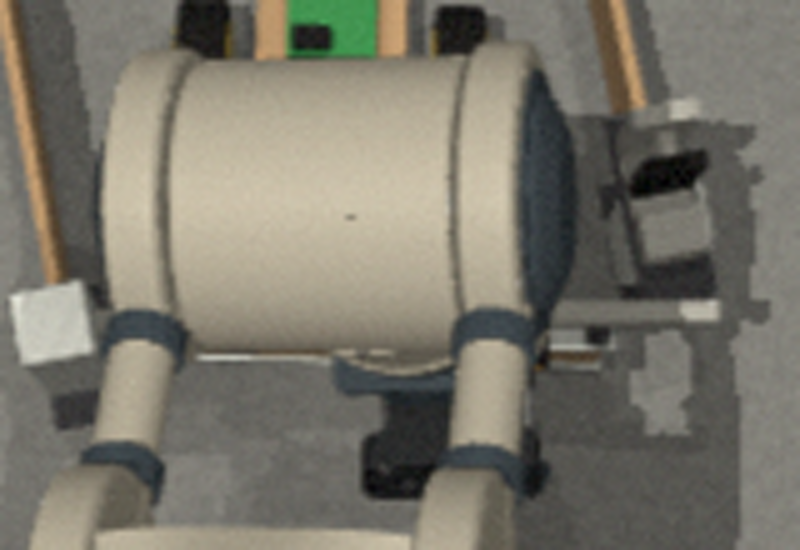

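The bar is still short of the lip: its tip is at (700,310) in the crop and the lip front is at about row 260. I'll keep going, more slowly.

Request:
{"method": "drive_tool", "body": {"commands": [0,0.0045,-0.001,0,0,0,0.025,0,0.0045,0.0001,0,0,0,0.025,0,0.0045,0.0002,0,0,0,0.025,0,0.0045,0.0003,0,0,0,0.025,0,0.0045,0.0004,0,0,0,0.025,0,0.0045,0.0005,0,0,0,0.025,0,0,0,0,0,0,0,0,0,0,0,0,0,0,0,0,0,0,0,0,0]}}

```text
t: 7.5
tcp_pos: [0.604, -0.0849, 0.156]
ee_rot: [[0.147, 0.031, 0.989], [-0.969, -0.196, 0.15], [0.199, -0.98, 0.001]]
wrist_force: [6.2, -3.5, -1.9]
gripper_width: 0.157
```

Run:
```python
from h import *
s=status.sense();print(s['tcp_pos'],s['ee_rot'][:,2],s['wrist_force'],s['wrist_torque'])
```

```text
[ 0.60398326 -0.08487906  0.15603052] [9.88659121e-01 1.50175378e-01 7.05515121e-04] [ 6.18361858 -3.51692863 -1.86014387] [-0.52257272 -0.81722935 -0.63214092]
```

Request:
{"method": "drive_tool", "body": {"commands": [0,0,0,0,0,0,-0.01,0,0,0,0,0,0,0,0,0,0,0,0,0,0]}}

```text
t: 7.88
tcp_pos: [0.6038, -0.0849, 0.156]
ee_rot: [[0.137, 0.028, 0.99], [-0.97, -0.197, 0.14], [0.199, -0.98, 0.0]]
wrist_force: [3.7, -3.8, -0.7]
gripper_width: 0.153
```

```bash
cat > f.py <<'E'
from h import *
H=np.array([.579,.0948])
s=status.sense();p=s['tcp_pos'];R=s['ee_rot'];F=s['wrist_force'];M=s['wrist_torque']
v=p[:2]-H
print(s['t'],p,"yaw",np.degrees(np.arctan2(R[1,2],R[0,2]))-90,"vang",np.degrees(np.arctan2(v[1],v[0])),F,M)
# gate torque from the tool with torque ref L behind TCP along the fingers
for L in(0,.1,.2,.25):
    q=p-L*R[:,1]-np.array([*H,0]);print(L,-(M[2]+q[0]*F[1]-q[1]*F[0]))
E
python3 f.py
```

```text
7.875 [ 0.60380773 -0.08490088  0.15599374] yaw -81.93351916506188 vang -82.13999053172112 [ 3.74118355 -3.79042096 -0.73845547] [-0.51439815 -0.71764602 -0.47081186]
0 -0.10745036843641242
0.1 -0.044561151339812755
0.2 0.018328065756787137
0.25 0.049772674305086584
```

Request:
{"method": "drive_tool", "body": {"commands": [0,0.0018,0.0001,0,0,0,0.009,0,0.0018,0.0001,0,0,0,0.009,0,0.0018,0.0002,0,0,0,0.009,0,0,0,0,0,0,0,0,0,0,0,0,0,0]}}

```text
t: 8.5
tcp_pos: [0.6088, -0.0843, 0.1559]
ee_rot: [[0.163, 0.033, 0.986], [-0.966, -0.196, 0.166], [0.198, -0.98, -0.0]]
wrist_force: [3.0, -1.0, -1.2]
gripper_width: 0.153
```

```bash
python3 f.py
```

```text
8.5 [ 0.60882842 -0.08425722  0.15591017] yaw -80.43250959704491 vang -80.54217560990364 [ 3.02478362 -0.951767   -1.22714634] [-0.04559592 -0.69254329 -0.45966663]
0 -0.05355301161251169
0.1 0.0024921122570669696
0.2 0.05853723612664563
0.25 0.0865597980614351
```

Request:
{"method": "drive_tool", "body": {"commands": [0,0.0018,0.0003,0,0,0,0.009,0,0,0,0,0,0,0,0,0.0018,0.0003,0,0,0,0.009,0,0,0,0,0,0,0]}}

```text
t: 9.0
tcp_pos: [0.6125, -0.0837, 0.1559]
ee_rot: [[0.181, 0.036, 0.983], [-0.963, -0.195, 0.184], [0.198, -0.98, -0.0]]
wrist_force: [3.8, -1.4, -1.6]
gripper_width: 0.155
```

```bash
python3 f.py
```

```text
9.0 [ 0.61249299 -0.08365411  0.15590271] yaw -79.38446056573258 vang -79.37015779156292 [ 3.78548539 -1.43515649 -1.57835186] [ 0.20547417 -0.58934166 -0.42960678]
0 -0.19786097513616369
0.1 -0.12927661626644377
0.2 -0.06069225739672396
0.25 -0.026400077961864
```

Request:
{"method": "drive_tool", "body": {"commands": [0,0.0014,0.0003,0,0,0,0.0075,0,0,0,0,0,0,0]}}

```text
t: 9.25
tcp_pos: [0.6139, -0.0834, 0.1559]
ee_rot: [[0.188, 0.038, 0.981], [-0.962, -0.195, 0.192], [0.198, -0.98, -0.0]]
wrist_force: [3.5, -1.2, -0.8]
gripper_width: 0.153
```

```bash
python3 f.py
```

```text
9.25 [ 0.61387921 -0.08340298  0.15591296] yaw -78.95949040238213 vang -78.92564478450107 [ 3.53950848 -1.20882463 -0.84211745] [ 0.13672616 -0.62992659 -0.39263774]
0 -0.1959503676267388
0.1 -0.13158881589556493
0.2 -0.06722726416439112
0.25 -0.03504648829880436
```

Request:
{"method": "drive_tool", "body": {"commands": [0,0.0014,0.0003,0,0,0,0.0075,0,0,0,0,0,0,0]}}

```text
t: 9.5
tcp_pos: [0.6153, -0.0831, 0.1559]
ee_rot: [[0.195, 0.039, 0.98], [-0.961, -0.195, 0.199], [0.199, -0.98, -0.0]]
wrist_force: [3.0, -0.5, -1.6]
gripper_width: 0.156
```

```bash
python3 f.py
```

```text
9.5 [ 0.61529997 -0.08313961  0.15594699] yaw -78.52893611611053 vang -78.46978147673744 [ 3.01533823 -0.52189374 -1.59651331] [ 0.10702814 -0.59233009 -0.39293585]
0 -0.12466752624249267
0.1 -0.06805649881068804
0.2 -0.01144547137888352
0.25 0.01686004233701882
```

Request:
{"method": "drive_tool", "body": {"commands": [0,0.0014,0.0003,0,0,0,0.0075,0,0,0,0,0,0,0]}}

```text
t: 9.75
tcp_pos: [0.6164, -0.0829, 0.1559]
ee_rot: [[0.202, 0.04, 0.979], [-0.959, -0.194, 0.206], [0.199, -0.98, -0.001]]
wrist_force: [0.8, -1.8, -0.1]
gripper_width: 0.156
```

```bash
python3 f.py
```

```text
9.75 [ 0.61643612 -0.08291188  0.15592407] yaw -78.1033077742302 vang -78.10421158502254 [ 0.82794281 -1.78384068 -0.08589063] [-0.10107592 -0.18066918 -0.53982438]
0 0.4594691853390545
0.1 0.46836193197862697
0.2 0.47725467861819926
0.25 0.48170105193798557
```

Request:
{"method": "drive_tool", "body": {"commands": [0,0.0009,0.0002,0,0,0,0.005,0,0,0,0,0,0,0]}}

```text
t: 10.0
tcp_pos: [0.6171, -0.0828, 0.1559]
ee_rot: [[0.207, 0.041, 0.978], [-0.958, -0.194, 0.211], [0.198, -0.98, -0.001]]
wrist_force: [-1.8, -3.8, 1.8]
gripper_width: 0.152
```

```bash
python3 f.py
```

```text
10.0 [ 0.61709178 -0.08276201  0.15588879] yaw -77.82701284285326 vang -77.89204715667584 [-1.8056208  -3.76297403  1.81966226] [-0.47106213  0.34524707 -0.64056546]
0 1.1045134886532915
0.1 1.0540620999878323
0.2 1.0036107113223738
0.25 0.9783850169896444
```

Request:
{"method": "drive_tool", "body": {"commands": [0,0.0011,0.0002,0,0,0,0.005,0,0,0,0,0,0,0,0,0.0008,0.0002,0,0,0,0.003,0,0,0,0,0,0,0,0,0,0,0,0,0,0]}}

```text
t: 10.62
tcp_pos: [0.6184, -0.0825, 0.1559]
ee_rot: [[0.214, 0.041, 0.976], [-0.956, -0.194, 0.218], [0.198, -0.98, -0.002]]
wrist_force: [-6.9, -5.1, 5.8]
gripper_width: 0.157
```

```bash
python3 f.py
```

```text
10.625 [ 0.6183565  -0.08252856  0.15585187] yaw -77.3859431293032 vang -77.48654210255383 [-6.91531279 -5.119612    5.83351731] [-0.73363716  1.0728551  -0.85886614]
0 2.2866385586637974
0.1 2.1313076662421304
0.2 1.975976773820463
0.25 1.8983113276096297
```

Request:
{"method": "drive_tool", "body": {"commands": [0,0.0009,0.0002,0,0,0,0.003,0,0,0,0,0,0,0,0,0,0,0,0,0,0]}}

```text
t: 11.0
tcp_pos: [0.6189, -0.0824, 0.1559]
ee_rot: [[0.217, 0.041, 0.975], [-0.956, -0.194, 0.221], [0.198, -0.98, -0.003]]
wrist_force: [-9.2, -6.3, 6.4]
gripper_width: 0.155
```

```bash
python3 f.py
python3 - <<'E'
from h import *
i=grab_frame("top")[:,:,::-1][205:265,360:420]
cv2.imwrite("pics/t2.png",cv2.resize(i,None,fx=9,fy=9,interpolation=cv2.INTER_CUBIC))
E
```

```text
11.0 [ 0.61887958 -0.08241204  0.15585201] yaw -77.22003651636308 vang -77.31750284761938 [-9.1529443  -6.34799164  6.43338035] [-0.87517377  1.4039847  -0.92052429]
0 2.795691474590202
0.1 2.591941464603032
0.2 2.3881914546158622
0.25 2.2863164496222765
```

View pics/t2.png

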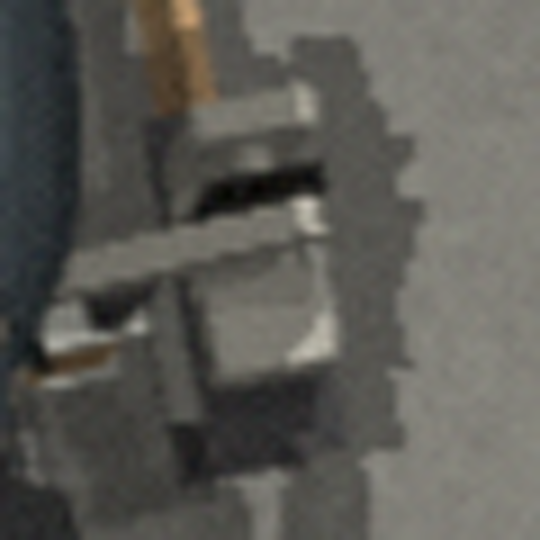

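Top crop shows the bar against the black buffer, with its near edge past the lip's slot side. The force is about 9 N, so I'll lower the bar to roughly 0.1 rad first.

Request:
{"method": "drive_tool", "body": {"commands": [0,0,0.0001,-0.004,0.0325,0.0073,0,0,0,0.0002,-0.004,0.0325,0.0073,0,0,-0.0001,0.0002,-0.004,0.0325,0.0073,0,0,0,0,0,0,0,0,0,0,0,0,0,0,0]}}

```text
t: 11.68
tcp_pos: [0.6187, -0.0823, 0.1435]
ee_rot: [[0.22, 0.019, 0.975], [-0.97, -0.098, 0.221], [0.1, -0.995, -0.003]]
wrist_force: [-8.7, -9.9, 2.9]
gripper_width: 0.155
```

```bash
python3 f.py
```

```text
11.675 [ 0.6187282  -0.08234919  0.14352234] yaw -77.22296547125686 vang -77.35975592388567 [-8.7429812  -9.90156398  2.89487868] [-1.4192591   1.29236096 -0.74791562]
0 2.690099015919114
0.1 2.5854361496260543
0.2 2.4807732833329945
0.25 2.4284418501864637
```

Request:
{"method": "drive_tool", "body": {"commands": [0,0.0001,-0.0006,-0.004,0.0325,0.0073,0,0,0,0.0002,-0.004,0.0325,0.0073,0,0,0,0,0,0,0,0,0,0,0,0,0,0,0]}}

```text
t: 12.18
tcp_pos: [0.6185, -0.0818, 0.1352]
ee_rot: [[0.221, 0.004, 0.975], [-0.975, -0.032, 0.221], [0.032, -0.999, -0.003]]
wrist_force: [-9.0, -2.7, 1.6]
gripper_width: 0.157
```

```bash
python3 f.py
```

```text
12.175 [ 0.61846791 -0.08177483  0.13524336] yaw -77.20987658354615 vang -77.40038395338706 [-9.00777925 -2.69547326  1.61537039] [-0.18061905  1.44703624 -0.66838826]
0 2.365320002743805
0.1 2.3357583837246496
0.2 2.3061967647054944
0.25 2.291415955195917
```

Request:
{"method": "drive_tool", "body": {"commands": [0,0,0,-0.002,0.017,0.0037,0,0,0,0,-0.002,0.017,0.0037,0,0,0,0,0,0,0,0,0,0,0,0,0,0,0]}}

```text
t: 12.68
tcp_pos: [0.6185, -0.0812, 0.1317]
ee_rot: [[0.222, -0.003, 0.975], [-0.975, 0.003, 0.222], [-0.003, -1.0, -0.003]]
wrist_force: [-11.3, 2.4, 9.8]
gripper_width: 0.156
```

```bash
python3 f.py
```

```text
12.675 [ 0.61851284 -0.08123467  0.13173268] yaw -77.18970588189235 vang -77.34903845641144 [-11.33599862   2.42861855   9.7533538 ] [ 0.23635244  1.87238757 -0.60050508]
0 2.5000722123763675
0.1 2.502463079214648
0.2 2.504853946052928
0.25 2.5060493794720684
```

Request:
{"method": "drive_tool", "body": {"commands": [0,-0.0007,-0.0002,0.0003,0,0,-0.004,0,-0.0007,-0.0001,0,0,0,-0.003,0,0,0,0,0,0,0]}}

```text
t: 13.05
tcp_pos: [0.6177, -0.0814, 0.1319]
ee_rot: [[0.215, -0.002, 0.977], [-0.977, 0.003, 0.215], [-0.003, -1.0, -0.001]]
wrist_force: [-6.1, 3.5, 1.7]
gripper_width: 0.153
```

```bash
python3 f.py
```

```text
13.05 [ 0.61773248 -0.08137734  0.13185174] yaw -77.58451033825024 vang -77.60081120053968 [-6.11476919  3.53864226  1.71846186] [ 0.40842864  0.97986642 -0.58830639]
0 1.5285297380879226
0.1 1.5295464946918447
0.2 1.5305632512957665
0.25 1.5310716295977276
```

Request:
{"method": "drive_tool", "body": {"commands": [0.4,0,0,0,0,0,0,0.4,0,0,0,0,0,0,0.5,0,0,0,0,0,0,0.5,0,0,0,0,0,0,0.5,0,0,0,0,0,0,0.5,0,0,0,0,0,0]}}

```text
t: 13.8
tcp_pos: [0.6189, -0.0822, 0.1322]
ee_rot: [[0.215, 0.0, 0.977], [-0.977, 0.002, 0.215], [-0.002, -1.0, 0.001]]
wrist_force: [-0.7, 0.1, 0.5]
gripper_width: 0.502
```

Request:
{"method": "drive_tool", "body": {"commands": [0.5,0,0,0.02,0,0,0,0.5,0,0,0.03,0,0,0,0.5,0,0,0.04,0,0,0,0.5,-0.03,0.03,0.03,0,0,0,0.5,-0.05,0.05,0,0,0,0,0.5,-0.05,0.06,0,0,0,0,0.5,-0.03,0.06,0,0,0,0,0.5,0,0.06,0,0,0,0,0.5,0,0.06,0,0,0,0,0.5,0,0.06,0,0,0,0]}}

```text
t: 15.05
tcp_pos: [0.4764, 0.2779, 0.2525]
ee_rot: [[0.215, 0.001, 0.977], [-0.977, 0.002, 0.215], [-0.002, -1.0, 0.001]]
wrist_force: [0.6, -0.7, 0.2]
gripper_width: 0.503
```

Run:
```python
from h import *
print(status.sense()['wrist_force'],status.sense()['tcp_pos'])
a=grab_frame("top")[:,:,::-1][190:280,240:400];b=grab_frame("side")[:,:,::-1][135:335,285:465]
a=cv2.resize(a,(800,450),interpolation=cv2.INTER_CUBIC)
cv2.imwrite("pics/t3.png",a);cv2.imwrite("pics/s3.png",cv2.resize(b,(540,600),interpolation=cv2.INTER_CUBIC))
```

```text
[ 0.56129174 -0.655294    0.1962573 ] [0.47640232 0.27788059 0.25247728]
```

View pics/s3.png

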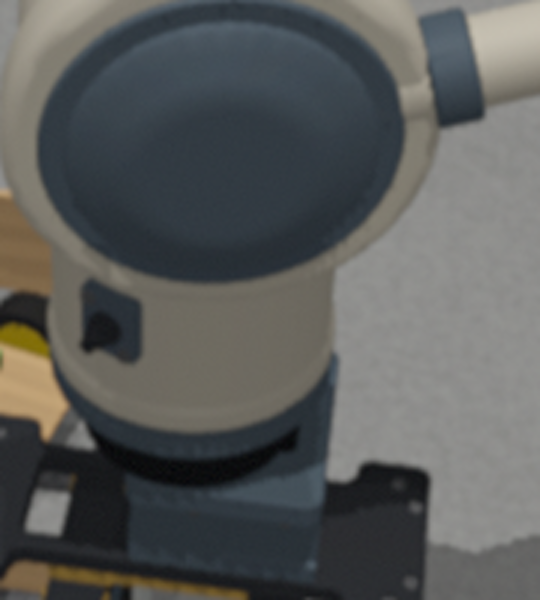

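View pics/t3.png

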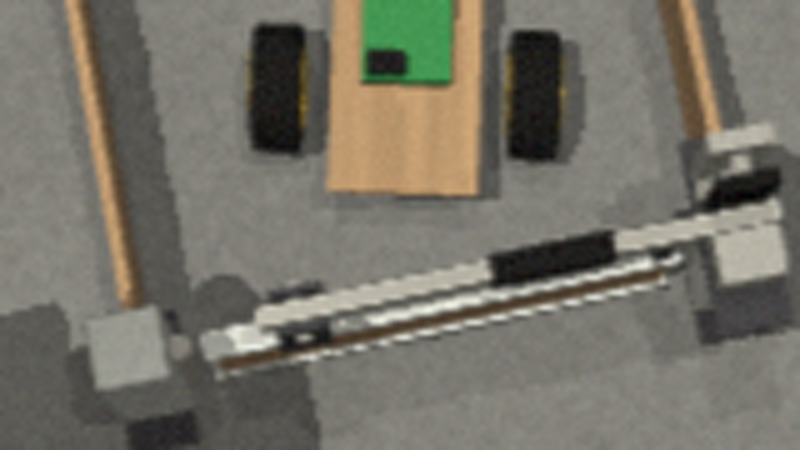

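The top view shows the bar lying in the slot between the lip and the buffer. The arm blocks the side view, so I'll move it clear and check that the bar is fully down.

Request:
{"method": "drive_tool", "body": {"commands": [0.5,-0.03,0.06,0,0,0,0,0.5,-0.03,0.06,0,0,0,0,0.5,-0.03,0.06,0,0,0,0,0.5,-0.03,0.06,0,0,0,0,0.5,-0.03,0.05,0,0,0,0,0.5,0,0,0,0,0,0,0.5,0,0,0,0,0,0]}}

```text
t: 16.02
tcp_pos: [0.3351, 0.5489, 0.252]
ee_rot: [[0.215, 0.0, 0.977], [-0.977, 0.001, 0.215], [-0.001, -1.0, 0.0]]
wrist_force: [-0.3, -0.7, 0.4]
gripper_width: 0.498
```

Run:
```python
from h import *
b=grab_frame("side")[:,:,::-1][140:320,290:430]
cv2.imwrite("pics/s4.png",cv2.resize(b,(466,600),interpolation=cv2.INTER_CUBIC))
d=np.array([np.cos(np.radians(-77.7)),np.sin(np.radians(-77.7))]);H=np.array([.579,.0948])
for a in(0,.08): print(a,(proj("side",[[*(H+(.06+r*np.cos(a))*d),.16+r*np.sin(a)] for r in(-.02,.09,.228)])-[290,140])*3.33)
```

```text
0 [[135.31523059 423.84292854]
 [169.61763562 276.82605709]
 [206.19380148 120.06406129]]
0.08 [[135.34406419 425.89105159]
 [169.66658272 267.49766662]
 [206.73187595  96.44677899]]
```

View pics/s4.png

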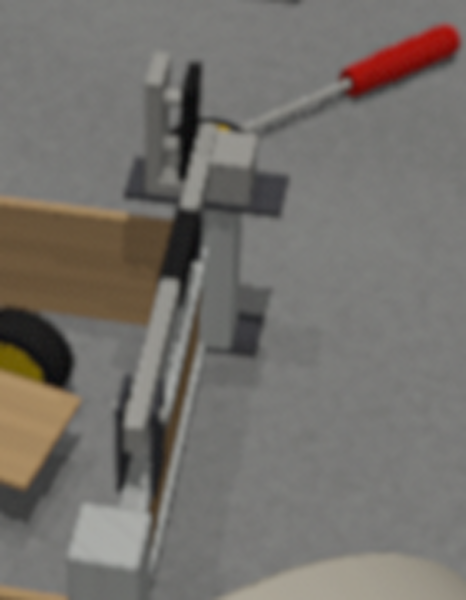

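The side view puts the bar tip at about (207,125). I predicted (206,120) for fully down and row 96 for 0.08 rad, so the bar is seated between lip and buffer. Screwdriver, wheel and rover look undisturbed.

```bash
python3 -c "
from workcell import *
print(sign_off())"
```

```text
the job is handed in; nothing more can be done
None
```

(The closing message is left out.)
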